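Torch from the tool rack onto its charger

ROBOT

A 6-joint arm with a two-finger parallel gripper is mounted at the origin on the work surface. World frame = base frame: x ahead of the robot, y to its left, z up, the work surface at z = 0. Lengths are in m, angles in rad, forces in N, time in s.
With the tool pointing down it reaches from about 0.4 to 0.825 m from the base axis. Payload 7 kg.
Tool frame: the origin (TCP) lies midway between the tips of the shut fingers; the grasp point (between the pads) lies 19 mm behind it (arm.hold_point_z is the distance from the TCP to the grasp point, in m); z points along the fingers, x is the direction in which the jaws open and shut, and the axes are right-handed (so a half turn about z gives the same grasp; the last joint's range is limited). The gripper opens to 88 mm and grips with 3 to 60 N. Pads are 19 mm wide; open, the fingers measure 130 mm over their backs; the gripper's body (78 mm by 193 mm) begins 47 mm behind the grasp point.
Start: joints at [1.503, 0.359, 0.012, 0, -1.224, -0.288], TCP at [0.235, 0.633, 0.227] pointing down, gripper open.
Joint ranges: [-3.07, 3.07], [-1.43, 2.12], [-1.02, 1.25], [-3.03, 1.67], [-3.05, -0], [-3.03, 3.03]. Speed limits (rad/s): [2.39, 2.39, 3.01, 3.14, 3.14, 3.14].

INTERFACE

Orientations are given as [roll, pitch, yaw] about the fixed x, y, z axes, in that order (R = Rz(yaw) Ry(pitch) Rx(roll)).
In Python, from station import readout, viewer, job, arm gives the robot as it stands.
- The arm moves only by the tool apply_moves, never from a script. Its argument "deltas" is text: rows parted by semicolons, each of 4 numbers parted by spaces: the shift along the tool's x, y, z in cm, then the turn about the tool's z in rad. A call has 1 to 10 rows; each row shifts and turns the commanded pose from where the row before left it, along the tool's axes as they then stand; what a row does not reach is not made up. A row lasts 1/8 s, in which the tool goes at most 62.5 mm and 10.7 degrees, less where a joint would pass 70% of its speed; a pose out of reach is approached as far as the arm can. A call is refused whole if a number of a shift passes 6.25 or a number of a turn 0.188, either way. A call with a gripper value outside its range is refused whole. "gripper" is the closure, from -1 (fully open) to 1 (shut), so that 0 is half open, set as the call begins (left out, the last holds). The fingers move at their own pace and stop on an object; "squeeze" is the grip in N (left out, the last holds). Time passes only in rows, so rows that do not move let the fingers close. It gives the time, the measured TCP pose, the force and the opening at its end, in the units of the state.
- readout.get_state(): the state, without advancing time (a new reading comes with each control period).
- viewer.grab_frame(name): name is "scene" or "top" or "wrist"; returns a dict with "image" (480x640x3 uint8, red, green, blue), "camera_matrix" (3x3 intrinsics, pixels), "k1" (the pictures are not rectified: a ray, as slopes to the right and down, at radius r is drawn at 1 + k1 r^2 times it, then the intrinsics apply), "cam_to_world" (4x4, takes a point from camera to world coordinates). Camera axes: x right, y up, looking along -z (the intrinsics and any distortion apply to the point x, -y, -z); pixel columns grow to the right and rows downward; lengths in m; the calibration is good to about 2 mm. A picture is of the moment at which its call begins. There is no depth.
- job.job_done(): hands the job in, once; it reports no verdict.
Trained networks look in the newest picture that a camera, given by its name, has taken for a name from the list of things; names that differ only in an ending like _2 or _b are one class to them, and where a whole thing is asked for, a point or a joint stands for the part that bears it (a point fixed in the world has none). Each returns a list of dicts, best first, with "conf" (0 to 1); they miss things now and then, are a little off and sometimes report something else, mostly with a low value. They report only what shows in the picture. A call takes as long as a camera call. They do not tell look-alikes from the thing itself.
- viewer.silhouettes(camera, query): "region" (480x640 bool, what is visible of it) and "extent" ([left, top, width, height] in pixels, round what is visible of it).
The state is a dict: "t": time; "q": joint angles; "qd": joint speeds; "joint_efforts": joint torques, N m; "eef_pos": TCP position; "ee_rot": TCP orientation; "force": force on the tool from outside, world axes, zero at the start; "moment": the same for the moment, N m; "width": finger opening in m.
Only numpy, scipy, OpenCV 4.12 (cv2) and the standard library are available. Lean on these libraries where they do the work, as an engineer would, in place of code of your own. Each camera call takes 0.05 s, during which the arm holds its last target.

TASK

Pull the yellow inspection torch out of its spring clips on the green tool rack and put it on charge in the black dock: tail cap pushed back against the sprung brass contact, not right to its stop, then the head pressed down until the orange latch has snapped back over the torch and it lies fully home, let go. Do not drop or force it, and leave the other tools in their clips and everything else on the bench where it is.

Things in the scene. Friction and masses are not known exactly. Their poses are not given: they have to be found in the camera images.
- torch: Yellow torch, 192 mm long, 150 to 290 g. Origin on the axis at the middle of its black-banded grip; x runs along the axis to the lens, z square to it. Body 26 mm in diameter, from x = -80 (tail cap) to +86 mm; black head 34 mm in diameter, from +86 to +112 mm. Round, so its roll does not matter. At the start it is in one of the rack's three places, lens up the slope.
- torch_lens (a point): Centre of the torch's lens face, at x = +112 mm of the torch.
- rack: Green open steel tool rack, 290 mm wide (y), 210 mm deep, 125 mm high at the rear, fixed to the bench. Origin on the bench under the middle of the bed, z up; at yaw 0 its low front faces the robot.
- bed: The rack's sloping bed. Origin 125 mm above the bench, on the middle tool's axis, midway between its clips. x points up the slope, 25 degrees above level; y across; z square out of the bed, 25 degrees from vertical, leaning to the front. Tools lie along x at y = -88, 0 and +88 mm with their axes at z = 0. The rails under the clips lie below z = -34 mm.
- clip_mouth (a point): Mouth of the middle tool's upper clip: bed x = 38, z = 16 mm. Every tool has two steel C-clips, at bed x = -38 and +38 mm, 14 mm wide, 36 mm across; mouths face bed +z. Two sprung jaws reach past the tool's middle. Pulled along +z the pair resists, up to 10 to 15 N within 3 to 6 mm, then snaps free; clear after 20 mm. Between the clips (62 mm) fingers can reach past the tool.
- ledge (a point): Top of the ledge on which the tools' tails rest, at bed x = -80, z = -7 mm. It does not hinder a pull along bed +z.
- drift: Brass bar, 26 mm in diameter, 130 mm long, in another place of the rack. Origin on its axis midway between the clips. To be left in its clips.
- scraper: Scraper, red round handle 26 mm in diameter, flat steel blade, 190 mm long, in the remaining place of the rack. Origin on its axis midway between the clips. To be left in its clips.
- rail: Aluminium bench rail, 330 x 50 x 10 mm, fixed to the bench. Origin on the bench; x along the rail, away from the robot, z up. On it the black charging dock (246 x 86 mm) is clamped with its middle anywhere from x = -15 to +15 mm: this is not given, it must be seen or felt. It does not slide in use. Home, the torch lies level along x, lens to +x. Below, X is counted from the dock's middle.
- seat_line (a point): Point on the torch's axis when home: rail x = 0, y = 0, z = 48 mm. Home, the torch's origin is at X = 0. Two grey saddles carry the 26 mm body, floor at z = 35 mm: rear X = -76 to -56, walls 31 mm apart; front X = +59 to +77, walls 29 mm apart. Walls go up to z = 58 mm, flared to 66 mm; the front +y wall only to 44 mm. Between the saddles it is free down to z = 18 mm.
- rail_end (a point): Top of the rail's far end, at rail x = +165, z = 10 mm. The dock's stop lip stands before the torch's lens, X = +112 to +118 mm, top at z = 40 mm; the sprung contact pushes the torch home against it.
- contact (a joint): How far the sprung brass contact is pushed in (to -x), m: 0 free, 0.010 fully in; 3 N to start, 6 N at the end, not to be driven onto its stop; 0.003 with the torch home. Free face, 12 x 12 mm, at X = -77, z = 48 mm; the 70 mm high block behind it fills X = -122 to -92 mm. Torch too long to lower level: tail in first, head up 10 to 20 degrees, pushed in 4 to 8 mm, then head down.
- latch (a joint): Angle of the orange latch, rad: 0 shut, grows as its nose swings out to +y (max 0.4), springs back. Nose tip at X = +59 to +77, y = +9.5, z = 58.5 mm, sloping up to z = 70 at y = 27, tab to y = 38, z = 76 mm. The torch meets it 21 mm above home, wedges it aside (about 0.15) and it snaps back to 0 over the torch. Pressed at its middle, tail in the saddle, that needs 10 to 12 N.
- spray: Red spray can, 58 mm in diameter, 190 mm tall, loose far on the left. To be left alone.
- bearing: Steel bearing ring, 62 mm in diameter, 18 mm high, lying in front. To be left alone.
- spanner: Steel spanner, 170 mm long, lying in front on the left. To be left alone.
- endcover: Round aluminium end cover, 84 mm in diameter, 26 mm high, lying in front on the right. To be left alone.
Not all that is in view belongs to the job. What is shaped like the torch but purple is not meant.

How it is judged:
By the outcome, as a careful person would: the job done as asked, in the order asked, and still so for the second after the job is handed in, with the robot touching nothing.
It also fails if it takes over 51 s, if anything falls off the work surface, if the arm or the gripper's body presses on something with over 40 N, if the wrist force passes 120 N, or if a joint passes its speed limit or range.

## Working session

There is one attempt and no reset: what is moved stays moved. The work goes in short steps, Python scripts to look and compute and a tool call to move; the robot and the scene stay as the last step left them, time stands still between calls to the robot, and variables do not carry over. Pictures are saved under pics/ and viewed, and the job is handed in when it is done.

Besides the shell and the picture viewer there is one more tool, called after ">>>" by a JSON object that holds its "method" and its "body", one argument or row to a line. apply_moves: Moves the arm, as the interface text tells. Its arguments: {"type":"object","properties":{"deltas":{"type":"string"},"gripper":{"type":"number"},"squeeze":{"type":"number"}},"required":["deltas"]}

```bash
ls; mkdir -p pics
python3 - <<'E'
from station import readout, viewer, job, arm
import cv2
print(readout.get_state()); print([a for a in dir(arm) if a[0]!='_'], arm.hold_point_z)
for n in ['scene','top','wrist']:
    f=viewer.grab_frame(n); cv2.imwrite(f'pics/{n}0.png',f['image'][...,::-1]); print(n,f['camera_matrix'],f['k1'],f['cam_to_world'])
E
```

```text
pics
{'t': 0.0, 'q': array([ 1.50313787e+00,  3.59383252e-01,  1.10415541e-02, -3.37688737e-04,
       -1.22405101e+00, -2.88107115e-01]), 'qd': array([-4.34032327e-05,  1.85731485e-04,  4.42131988e-04, -7.97266216e-04,
       -1.59758808e-03, -9.23024897e-04]), 'joint_efforts': array([ 9.63355269e-04, -5.82720709e+01,  2.93063951e+01,  6.99716136e+00,
        6.92514455e-03, -1.48803665e-04]), 'eef_pos': array([0.2349635 , 0.63227297, 0.22561972]), 'ee_rot': array([-3.14144338e+00, -1.62079274e-03, -1.92667703e+00]), 'force': array([ 0.59843736,  0.00910949, -0.0997477 ]), 'moment': array([-0.00417312, -0.0033792 , -0.01255517]), 'width': 0.08761616183972525}
['Unreachable', 'hold_point_z'] 0.0188
scene [[604.28686644   0.         330.0618838 ]
 [  0.         604.28686644 244.21694536]
 [  0.           0.           1.        ]] 0.05867298212059964 [[ 0.58767648 -0.46394646  0.66286502  1.41822616]
 [ 0.80909256  0.33937285 -0.47978673 -0.56925409]
 [-0.00236304  0.81827853  0.57481706  0.87344704]
 [ 0.          0.          0.          1.        ]]
top [[492.11350708   0.         313.76126343]
 [  0.         492.11350708 236.14238644]
 [  0.           0.           1.        ]] -0.025060699122632837 [[ 0.02018909  0.97863773 -0.20459863  0.25779432]
 [-0.99979406  0.02018331 -0.00211524  0.07032563]
 [ 0.00205942  0.2045992   0.97884367  1.47093562]
 [ 0.          0.          0.          1.        ]]
wrist [[414.03425847   0.         319.24170619]
 [  0.         414.03425847 240.57231519]
 [  0.           0.           1.        ]] -0.06824331300831506 [[-3.49122877e-01  9.01291135e-01  2.56490754e-01  3.03872009e-01]
 [-9.37076871e-01 -3.35905020e-01 -9.51564789e-02  6.05975561e-01]
 [ 3.92840880e-04 -2.73572857e-01  9.61851204e-01  3.82716339e-01]
 [ 0.00000000e+00  0.00000000e+00  0.00000000e+00  1.00000000e+00]]
```

View pics/scene0.png

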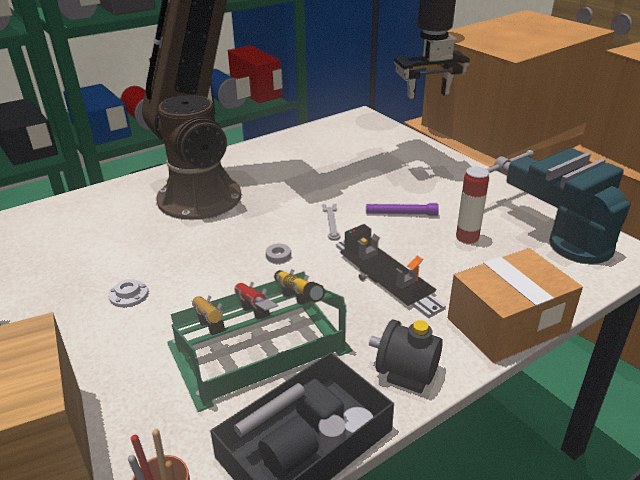

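View pics/top0.png

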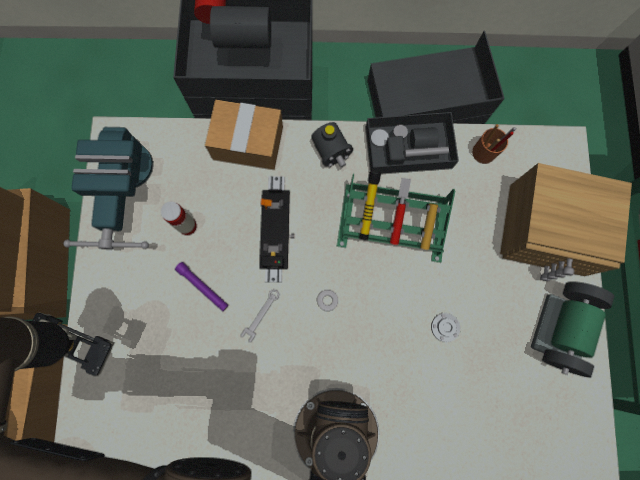

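View pics/wrist0.png

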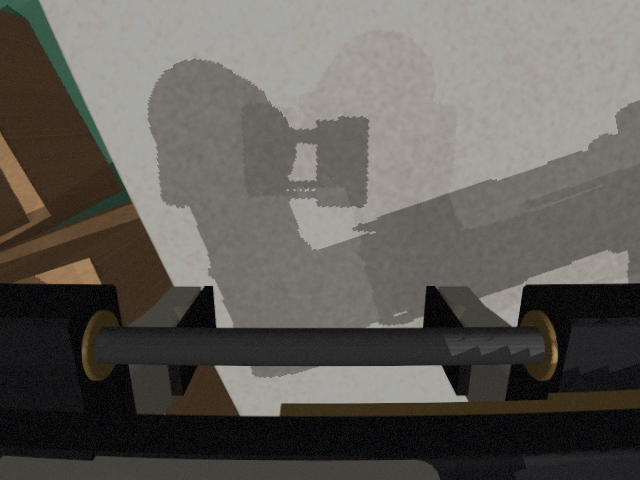

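The top picture shows the torch at about (370,205), in the rack's left place. The red scraper is next to it, the brass drift is on the right, and the dock is at (274,230). The purple decoy lies at (200,285). Next I'll take rough positions.

```bash
cat > h.py <<'E'
import numpy as np, cv2
from station import readout, viewer
from scipy.spatial.transform import Rotation as Ro
def proj(f,P):
    P=np.atleast_2d(P); T=np.linalg.inv(f['cam_to_world']); c=P@T[:3,:3].T+T[:3,3]
    x=c[:,0]/-c[:,2]; y=-c[:,1]/-c[:,2]; s=1+f['k1']*(x*x+y*y); K=f['camera_matrix']
    return np.c_[K[0,0]*x*s+K[0,2],K[1,1]*y*s+K[1,2]]
def ray(f,px):
    px=np.atleast_2d(px).astype(float);K=f['camera_matrix']
    d=np.c_[(px[:,0]-K[0,2])/K[0,0],(px[:,1]-K[1,2])/K[1,1]]; u=d.copy()
    for _ in range(20): u=d/(1+f['k1']*(u**2).sum(1,keepdims=True))
    v=np.c_[u[:,0],-u[:,1],-np.ones(len(u))]@f['cam_to_world'][:3,:3].T
    return f['cam_to_world'][:3,3],v
def onz(f,px,z):
    o,v=ray(f,px); return o+v*((z-o[2])/v[:,2])[:,None]
E
python3 - <<'E'
from h import *
fs={}
for n in ['top','scene']:
    f=viewer.grab_frame(n); im=f['image'].copy()
    for q in ['torch','rack','rail','drift','scraper','latch','contact','bed']:
        try: r=viewer.silhouettes(n,q)
        except Exception as e: print(q,e); continue
        for d in r[:2]:
            m=d['region']; ys,xs=np.nonzero(m)
            (c,s,a)=cv2.minAreaRect(np.c_[xs,ys].astype(np.float32))
            print(n,q,round(d['conf'],2),d['extent'],np.round(c,1),np.round(s,1),round(a,1), m.sum())
            cs,_=cv2.findContours(m.astype(np.uint8),0,2); cv2.drawContours(im,cs,-1,(255,0,255),1)
    cv2.imwrite(f'pics/{n}1.png',im[...,::-1])
    if n=='top':
        crop=cv2.resize(im[150:300,230:470],(800,500),interpolation=cv2.INTER_CUBIC); cv2.imwrite('pics/top1c.png',crop[...,::-1])
print(readout.get_state()['t'])
E
```

```text
top torch 0.79 [176.3, 264.1, 51.2, 44.1] [201.  287.5] [64.5 10.7] 43.5 571
top torch 0.7 [358.5, 172.3, 22.8, 66.5] [369.6 205.7] [13.9 69.7] 7.5 720
top rack 0.97 [336.1, 176.4, 119.2, 88.8] [395.3 217.8] [109.2  74.9] 9.0 3295
top rail 0.64 [259.5, 178.1, 31.5, 103.0] [275.6 229.1] [ 33.4 106.5] 2.0 2787
top drift 0.74 [420.2, 201.8, 17.5, 45.4] [428.6 226.4] [ 9.2 46.5] 11.3 413
top drift 0.22 [336.8, 183.2, 118.7, 83.1] [395.3 218.1] [108.9  73.8] 8.9 3073
top scraper 0.79 [390.7, 180.7, 19.6, 64.9] [399.5 211.2] [ 9.6 67.3] 10.9 575
top latch 0.65 [258.2, 197.6, 11.4, 9.3] [265.3 202.8] [9.6 6.5] 11.3 59
top bed 0.82 [346.6, 190.6, 102.1, 61.2] [396.3 220.8] [99.  47.4] 9.0 1504
scene torch 0.75 [369.0, 201.8, 71.8, 11.6] [402.5 209. ] [12. 71.] 90.0 776
scene torch 0.6 [274.0, 268.9, 50.7, 33.8] [299.6 284.3] [54.1 17.9] 26.6 689
scene rack 0.75 [168.1, 269.0, 185.2, 142.4] [260.  331.6] [104.  180.1] 68.2 8705
scene rack 0.46 [265.1, 244.8, 25.0, 20.6] [278.5 253. ] [20. 25.] 90.0 438
scene rail 0.89 [335.2, 221.6, 110.5, 94.3] [394.2 270.5] [125.5  50. ] 30.3 3841
scene rail 0.41 [239.5, 282.5, 37.5, 29.2] [254.4 297.4] [42.7 12.5] 33.7 407
scene drift 0.73 [336.2, 224.1, 107.7, 91.2] [393.8 270.5] [124.7  50. ] 30.8 3781
scene scraper 0.77 [235.6, 282.1, 46.1, 28.8] [255.2 297.7] [45.9 13.7] 32.0 481
scene latch 0.74 [408.6, 259.0, 13.1, 20.3] [414.7 266.5] [10.1 20.2] 10.6 137
scene bed 0.71 [167.4, 265.7, 163.5, 81.3] [250.4 303. ] [ 41.9 160.2] 71.1 3422
1.05
```

View pics/top1c.png

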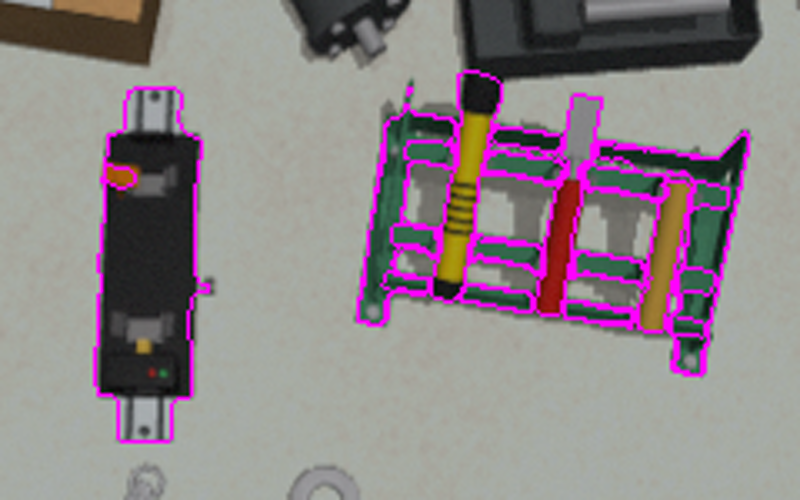

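The networks found the torch in the rack at top (369,205), and also the purple decoy at (201,287). The dock's orange latch is at crop (122,176) and its brass contact at crop (144,346).

Run:
```python
from h import *
f=viewer.grab_frame('top')
c=lambda x,y:[230+x*.3,150+y*.3]
print('grip band mid',onz(f,c(460,208),.138))
print('tail top', onz(f,c(445,295),.105),'lens',onz(f,c(480,75),.18))
print('rail near',onz(f,c(144,440),.01),'far',onz(f,c(154,87),.01))
s=readout.get_state(); w=viewer.grab_frame('wrist')
R=Ro.from_euler('xyz',s['ee_rot']).as_matrix()
print('cam in tool',R.T@(w['cam_to_world'][:3,3]-s['eef_pos']),R.T@w['cam_to_world'][:3,:3])
```

```text
grip band mid [[ 0.60736256 -0.07709844  0.138     ]]
tail top [[ 0.53938505 -0.06779712  0.105     ]] lens [[ 0.71029423 -0.08933177  0.18      ]]
rail near [[0.42129975 0.19133468 0.01      ]] far [[0.75168447 0.19425605 0.01      ]]
cam in tool [ 0.00092523 -0.0737553  -0.15697152] [[ 9.99999137e-01  4.26575307e-04  1.24295187e-03]
 [ 7.50507353e-04 -9.61808647e-01 -2.73721689e-01]
 [ 1.07871895e-03  2.73722385e-01 -9.61808137e-01]]
```

```bash
cat >> h.py <<'E'
def plan(pos,yaw,n,s=None):
    "rows from measured pose to target (world pos of TCP, yaw), n equal rows"
    s=s or readout.get_state(); p=np.array(s['eef_pos']); y=s['ee_rot'][2]
    dy=(yaw-y+np.pi)%(2*np.pi)-np.pi; d=(np.array(pos)-p); rows=[]; done=np.zeros(3);yd=0
    for i in range(n):
        yy=y+yd; A=np.array([[np.cos(yy),np.sin(yy),0],[np.sin(yy),-np.cos(yy),0],[0,0,-1]])
        v=np.round(A@(d*(i+1)/n-done)*100,2); t=round(-dy/n,3)
        done=done+A.T@v/100; yd-=t; rows.append('%g %g %g %g'%(*v,t))
    print('; '.join(rows)); return rows
E
python3 - <<'E'
from h import *
plan([.56,.19,.30],-1.562,10)
E
```

```text
3.02 -4.59 -0.73 -0.036; 3.18 -4.47 -0.74 -0.036; 3.34 -4.36 -0.73 -0.036; 3.49 -4.24 -0.74 -0.036; 3.65 -4.1 -0.73 -0.036; 3.79 -3.98 -0.74 -0.036; 3.93 -3.83 -0.73 -0.036; 4.07 -3.69 -0.74 -0.036; 4.19 -3.54 -0.73 -0.036; 4.32 -3.39 -0.73 -0.036
```

>>> {"method": "apply_moves", "body": {
  "deltas": "3 -4.6 -0.73 -0.036; 3.2 -4.5 -0.73 -0.036; 3.3 -4.4 -0.73 -0.036; 3.5 -4.2 -0.73 -0.036; 3.7 -4.1 -0.73 -0.036; 3.8 -4 -0.73 -0.036; 3.9 -3.8 -0.73 -0.036; 4.1 -3.7 -0.73 -0.036; 4.2 -3.5 -0.73 -0.036; 4.3 -3.4 -0.73 -0.036"
}}

```text
t: 2.4
eef_pos: [0.5609, 0.1882, 0.3001]
ee_rot: [-3.141, 0.0, -1.565]
force: [0.0, 1.5, 0.7]
width: 0.0877
```

>>> {"method": "apply_moves", "body": {
  "deltas": "0 0 0 0; 0 0 0 0"
}}

```text
t: 2.65
eef_pos: [0.56, 0.1895, 0.2994]
ee_rot: [3.141, 0.0, -1.568]
force: [0.2, 0.5, -0.4]
width: 0.0878
```

Run:
```python
from h import *
s=readout.get_state();print(s['t'],s['eef_pos'],s['ee_rot'],s['q'],s['force'])
f=viewer.grab_frame('wrist'); np.save('dockframe.npy',f,allow_pickle=True); cv2.imwrite('pics/w1.png',f['image'][...,::-1])
```

```text
2.65 [0.56002773 0.18949302 0.29938232] [ 3.14129406e+00  8.65378725e-05 -1.56786991e+00] [ 6.56495071e-01  1.83371229e-01 -6.25037738e-02 -2.58006031e-04
 -1.32510578e+00  9.17290463e-01] [ 0.23960501  0.53670995 -0.4330361 ]
```

View pics/w1.png

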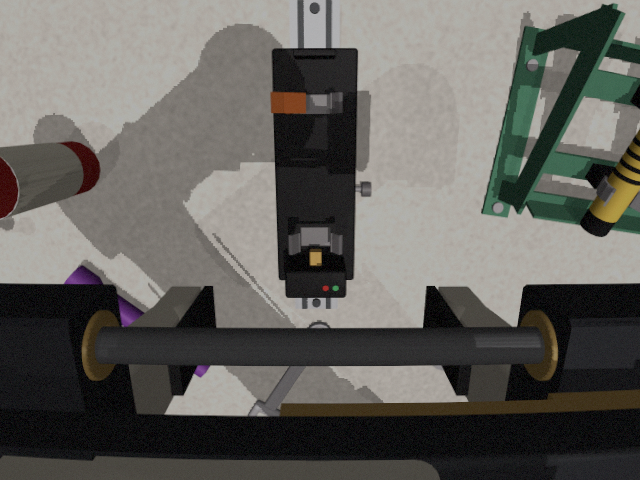

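Run:
```python
from h import *
f=np.load('dockframe.npy',allow_pickle=True).item(); im=f['image']
a=cv2.resize(im[35:165,245:385],(560,520),interpolation=cv2.INTER_CUBIC)
b=cv2.resize(im[190:320,245:385],(560,520),interpolation=cv2.INTER_CUBIC)
g=lambda x:np.clip((x/255.)**.6*255,0,255).astype(np.uint8)
cv2.imwrite('pics/w1a.png',g(a)[...,::-1]);cv2.imwrite('pics/w1b.png',g(b)[...,::-1])
```

```text
(no output)
```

View pics/w1a.png

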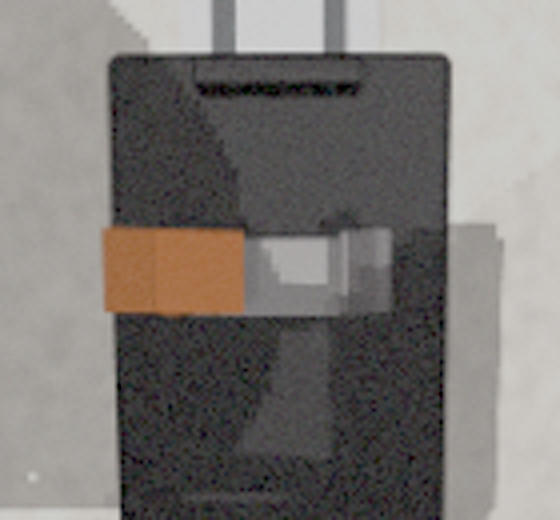

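View pics/w1b.png

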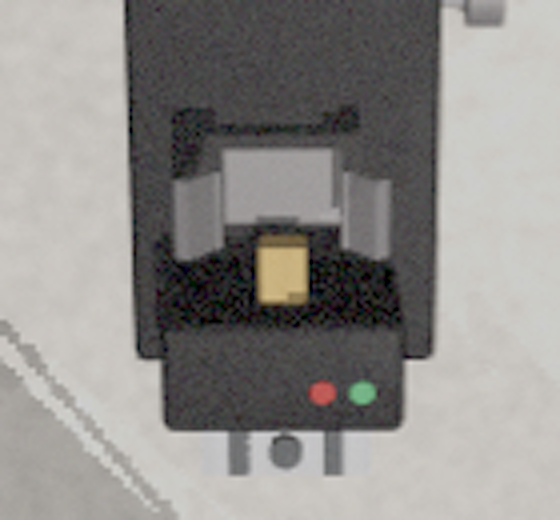

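```bash
cat > dock.py <<'E'
from h import *
from scipy.optimize import least_squares
f=np.load('dockframe.npy',allow_pickle=True).item()
A=lambda x,y:(245+x/4-.4,35+y/4-.4); B=lambda x,y:(245+x/4-.4,190+y/4-.4)
feat=[((77,9.5,58.5),A(244,230)),((59,9.5,58.5),A(244,314)),((77,38,76),A(104,228)),((59,38,76),A(104,312)),
((-122,0,70),B(283,430)),((-92,0,70),B(283,328)),((-56,15.5,35),B(222,150)),((-56,-15.5,35),B(338,150)),
((-77,6,54),B(257,247)),((-77,-6,54),B(308,247)),((118,0,40),A(278,60)),((112,0,40),A(278,82))]
P=np.array([a for a,_ in feat])/1000; U=np.array([b for _,b in feat])
def w(p,P):
    c,s=np.cos(p[2]),np.sin(p[2]); return np.c_[p[0]+c*P[:,0]-s*P[:,1],p[1]+s*P[:,0]+c*P[:,1],P[:,2]]
r=least_squares(lambda p:(proj(f,w(p,P))-U).ravel(),[.586,.193,0],loss='soft_l1',x_scale=[.01,.01,.01])
print('dock X0 pose',r.x); print(np.round(proj(f,w(r.x,P))-U,1))
t=viewer.grab_frame('top')
print('rail near/far, top',proj(t,w(np.r_[r.x],np.array([[-.165,0,.01],[.165,0,.01]]))))
E
python3 dock.py
```

```text
dock X0 pose [0.58411493 0.19345974 0.00423731]
[[-1.6  0.3]
 [-1.4 -0.3]
 [ 0.  -0.4]
 [ 0.6 -0.2]
 [-0.1  1.9]
 [-0.3 -0.5]
 [ 0.4  0.2]
 [ 0.9  0.1]
 [ 0.4  0.5]
 [-0.5  0.5]
 [ 0.3 -1.3]
 [ 0.3  0. ]]
rail near/far, top [[272.69408782 282.72201269]
 [276.20125378 176.88784604]]
```

Run:
```python
from h import *
plan([.60,-.077,.28],-1.697,5)
```

```text
5.35 -0.78 0.39 0.026; 5.33 -0.92 0.39 0.026; 5.31 -1.06 0.38 0.026; 5.27 -1.2 0.39 0.026; 5.24 -1.33 0.39 0.026
```

>>> {"method": "apply_moves", "body": {
  "deltas": "5.35 -0.8 0.39 0.026; 5.35 -0.9 0.39 0.026; 5.3 -1.05 0.39 0.026; 5.25 -1.2 0.39 0.026; 5.25 -1.35 0.39 0.026; 0 0 0 0; 0 0 0 0",
  "gripper": -0.1
}}

```text
t: 3.62
eef_pos: [0.6003, -0.0768, 0.28]
ee_rot: [3.141, 0.0, -1.696]
force: [-0.3, 0.1, -0.8]
width: 0.0481
```

Run:
```python
from h import *
s=readout.get_state();print(s['t'],s['eef_pos'],s['ee_rot'],s['q'],s['force'],s['width'])
f=viewer.grab_frame('wrist'); np.save('rackframe.npy',f,allow_pickle=True); cv2.imwrite('pics/w2.png',f['image'][...,::-1])
for q in ['torch','clip_mouth','rack']:
    for d in viewer.silhouettes('wrist',q)[:3]: print(q,d['conf'],d['extent'])
```

```text
3.625 [ 0.60029334 -0.07684768  0.27996437] [ 3.14139181e+00  1.13814809e-04 -1.69592757e+00] [ 1.95047492e-01  2.15484416e-01 -6.52564951e-02 -1.78213733e-04
 -1.29021024e+00  1.25066697e+00] [-0.28338279  0.07821976 -0.79697313] 0.04809669360599641
torch 0.74 [293.0, 44.0, 56.2, 242.2]
torch 0.27 [0.0, 79.8, 135.0, 212.4]
clip_mouth 0.86 [252.1, 121.7, 361.6, 155.9]
```

View pics/w2.png

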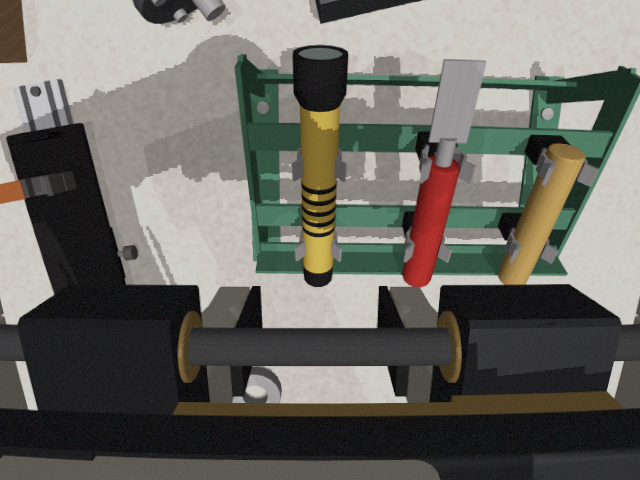

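```bash
cat > tfit.py <<'E'
from h import *
from scipy.optimize import minimize
def model():
    a=np.linspace(0,2*np.pi,40,endpoint=False); L=[]
    for x,r in [(-80,13),(86,13),(86,17),(112,17)]:
        L.append(np.c_[np.full(40,x),r*np.cos(a),r*np.sin(a)]/1000)
    return L
L=model()
def pose(p,pitch):
    return Ro.from_euler('xyz',[0,-pitch,p[3]]).as_matrix(),np.array(p[:3])
def sil(f,p,pitch):
    R,t=pose(p,pitch); m=np.zeros((480*4,640*4),np.uint8)
    for a,b in [(0,1),(2,3)]:
        pts=proj(f,np.r_[L[a],L[b]]@R.T+t); h=cv2.convexHull(((pts+.5)*4).astype(np.float32)).astype(np.int32)
        cv2.fillConvexPoly(m,h,255)
    return cv2.resize(m,(640,480),interpolation=cv2.INTER_AREA)/255.
def fit(obs,p0,pitch,free=(0,1,3)):
    free=list(free)
    def cost(v):
        p=np.array(p0,float); p[free]=v; return sum(np.abs(sil(f,p,pitch)-m).sum()/n for f,m,n in obs)
    v0=np.array(p0)[free]; sx=np.vstack([v0]+[v0+np.eye(len(v0))[i]*(.05 if free[i]>=3 else .008) for i in range(len(v0))])
    r=minimize(cost,v0,method='Nelder-Mead',options=dict(initial_simplex=sx,xatol=1e-5,fatol=1e-4)); 
    p=np.array(p0,float);p[free]=r.x; return p,r.fun
E
python3 - <<'E'
from tfit import *
f=np.load('rackframe.npy',allow_pickle=True).item()
viewer.grab_frame('wrist')
w=viewer.silhouettes('wrist','torch')[0]['region'].astype(float)
ow=(f,w,w.sum())
t=viewer.grab_frame('top'); c=[d for d in viewer.silhouettes('top','torch') if d['extent'][0]>300][0]['region'].astype(float)
s=viewer.grab_frame('scene'); e=[d for d in viewer.silhouettes('scene','torch') if d['extent'][1]>240 and d['extent'][0]<340]
ot=(t,c,c.sum()); p0=[.607,-.077,.125,-.126]; pi=np.radians(25)
print('wrist z=.125',fit([ow],p0,pi)); print('top',fit([ot],p0,pi))
obs=[ow,ot]
if e: m=e[0]['region'].astype(float); os=(s,m,m.sum()); print('scene',fit([os],p0,pi)); obs.append(os)
p,c=fit(obs,p0,pi,(0,1,2,3)); print('all',p,c)
p,c=fit([ow],p0,pi); im=f['image'].copy()
k,_=cv2.findContours((sil(f,p,pi)>.5).astype(np.uint8),0,1); cv2.drawContours(im,k,-1,(255,0,255),1)
R,tt=pose(p,pi)
for q in [[0,0,.013],[.038,0,.013],[-.038,0,.013],[.112,0,0]]:
    u=proj(f,R@np.array(q)+tt)[0]; cv2.circle(im,(int(u[0]),int(u[1])),2,(0,0,255),-1)
cv2.imwrite('pics/fit2.png',cv2.resize(im[30:300,230:460],(690,810)[:2]if 0 else (511,600))[...,::-1])
E
```

```text
Traceback (most recent call last):
IndexError: list index out of range
```

```bash
cat > run2.py <<'E'
from tfit import *
def get(cam,ok):
    for _ in range(5):
        f=viewer.grab_frame(cam); r=[d for d in viewer.silhouettes(cam,'torch') if ok(d['extent'])]
        if r: m=r[0]['region'].astype(float); return (f,m,m.sum())
ow=get('wrist',lambda e:e[0]>250); ot=get('top',lambda e:e[0]>300); os=get('scene',lambda e:e[1]>240 and e[0]<340)
p0=[.607,-.077,.125,-.126]; pi=np.radians(25); obs=[o for o in (ow,ot,os) if o]
for o in obs: print(fit([o],p0,pi))
print('all',fit(obs,p0,pi,(0,1,2,3)))
f=ow[0];p,c=fit([ow],p0,pi); im=f['image'].copy()
k,_=cv2.findContours((sil(f,p,pi)>.5).astype(np.uint8),0,1); cv2.drawContours(im,k,-1,(255,0,255),1)
R,tt=pose(p,pi)
for q in [[0,0,.013],[.038,0,.013],[-.038,0,.013],[.112,0,0]]:
    u=proj(f,R@np.array(q)+tt)[0]; cv2.circle(im,(int(u[0]),int(u[1])),2,(0,0,255),-1)
cv2.imwrite('pics/fit2.png',cv2.resize(im[30:300,230:460],(511,600))[...,::-1])
E
python3 run2.py
```

```text
(array([ 0.61374211, -0.07860826,  0.125     , -0.13711868]), np.float64(0.04961041941343171))
(array([ 0.60379646, -0.07658791,  0.125     , -0.15090208]), np.float64(0.9935487434410384))
(array([ 0.61918436, -0.07865948,  0.125     , -0.16332721]), np.float64(0.24843615494978483))
all (array([ 0.61292102, -0.0782168 ,  0.12153362, -0.13577178]), np.float64(1.3560095968762278))
```

View pics/fit2.png

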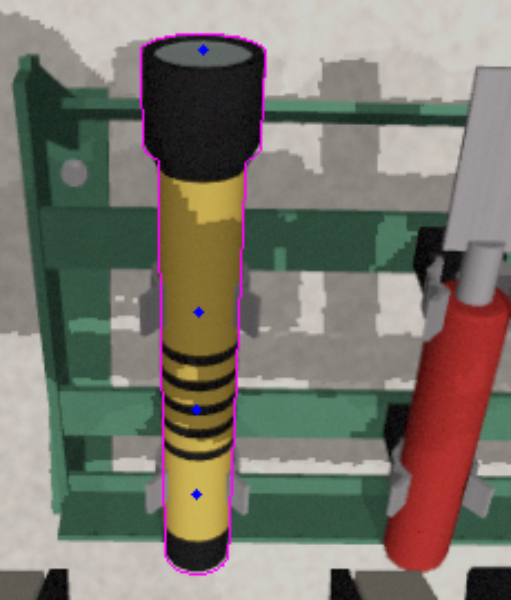

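The silhouette fit matches the torch outline: origin at (0.6137, -0.0786, 0.125), yaw -0.137. The torch is in the place next to the left side frame. I'll approach from above with a 48 mm opening.

Run:
```python
from h import *
plan([.6137,-.0786,.18],-1.708,3)
```

```text
-0.02 -0.44 3.34 0.004; -0.02 -0.45 3.33 0.004; -0.03 -0.44 3.34 0.004
```

>>> {"method": "apply_moves", "body": {
  "deltas": "0 -0.45 3.3 0.004; -0.03 -0.45 3.3 0.004; -0.03 -0.43 3.4 0.004; 0 0 2 0; 0 0 2 0; 0 0 2 0; 0 0 1.4 0; 0 0 0 0; 0 0 0 0"
}}

```text
t: 5.35
eef_pos: [0.6142, -0.0788, 0.1068]
ee_rot: [-3.141, 0.0, -1.708]
force: [-0.5, 0.8, -0.7]
width: 0.0483
```

Run:
```python
from h import *
s=readout.get_state();print(s['t'],s['eef_pos'],s['ee_rot'],s['force'],s['width'])
f=viewer.grab_frame('wrist'); cv2.imwrite('pics/w3.png',f['image'][...,::-1])
g=viewer.grab_frame('scene'); cv2.imwrite('pics/s3.png',cv2.resize(g['image'][170:390,150:410],(780,600)[:2])[...,::-1])
```

```text
5.35 [ 0.61421985 -0.07881136  0.10680124] [-3.14057203e+00  4.94520865e-05 -1.70837144e+00] [-0.5126175   0.76603817 -0.65329654] 0.04828088328835484
```

View pics/w3.png

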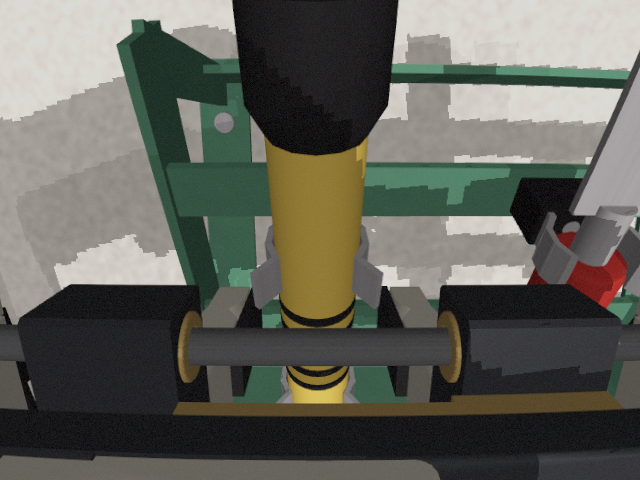

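View pics/s3.png

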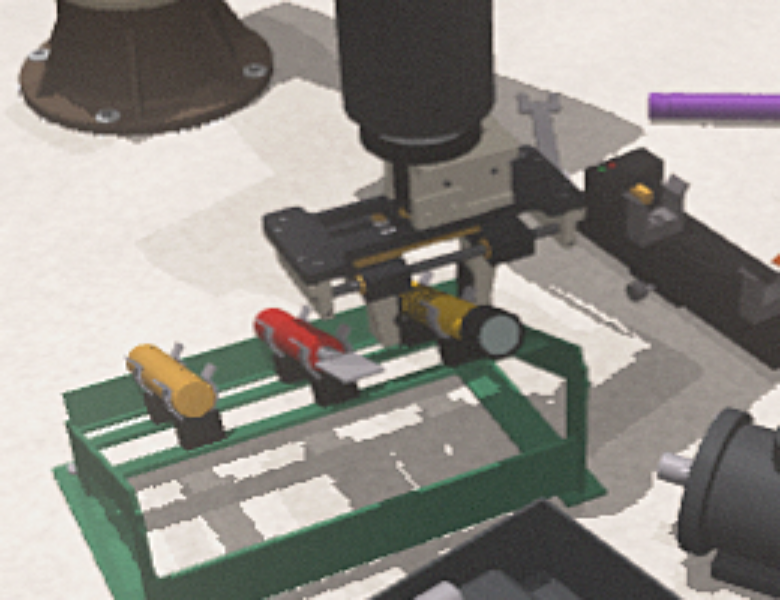

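The torch sits centred between the fingers, with its bands at about column 318. Closing now.

>>> {"method": "apply_moves", "body": {
  "deltas": "0 0 0 0; 0 0 0 0; 0 0 0 0; 0 0 0 0",
  "gripper": 1,
  "squeeze": 45
}}

```text
t: 5.95
eef_pos: [0.6138, -0.0785, 0.1063]
ee_rot: [-3.141, 0.0, -1.708]
force: [-0.6, 2.5, 1.5]
width: 0.0252
```

>>> {"method": "apply_moves", "body": {
  "deltas": "0 0.08 -0.18 0; 0 0.08 -0.18 0; 0 0.08 -0.18 0; 0 0.08 -0.18 0; 0 0.08 -0.18 0; 0 0.08 -0.18 0"
}}

```text
t: 6.7
eef_pos: [0.6085, -0.0781, 0.1158]
ee_rot: [3.14, -0.0, -1.709]
force: [3.4, 1.4, -7.2]
width: 0.0251
```

>>> {"method": "apply_moves", "body": {
  "deltas": "0 0.09 -0.18 0; 0 0.09 -0.18 0; 0 0.09 -0.18 0; 0 0.09 -0.18 0; 0 0.09 -0.18 0; 0 0.09 -0.18 0; 0 0.09 -0.18 0; 0 0.09 -0.18 0"
}}

```text
t: 7.7
eef_pos: [0.6017, -0.0772, 0.1314]
ee_rot: [3.142, -0.0, -1.709]
force: [0.4, -0.5, -2.6]
width: 0.0252
```

Run:
```python
from h import *
s=readout.get_state();print(s['t'],s['eef_pos'],s['ee_rot'],s['force'],s['width'])
f=viewer.grab_frame('wrist'); cv2.imwrite('pics/w4.png',f['image'][...,::-1])
g=viewer.grab_frame('scene'); cv2.imwrite('pics/s4.png',cv2.resize(g['image'][170:390,150:410],(780,600)[:2])[...,::-1])
```

```text
7.7 [ 0.60167963 -0.07717543  0.13136005] [ 3.14150022e+00 -5.49990142e-05 -1.70856852e+00] [ 0.35733463 -0.48853669 -2.59870979] 0.02518712936970063
```

View pics/w4.png

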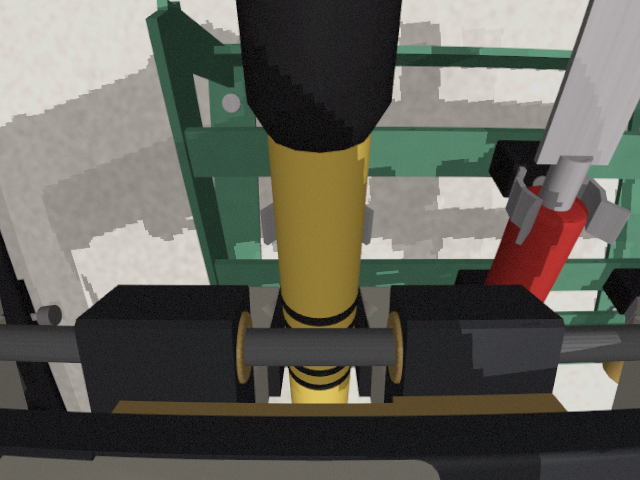

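View pics/s4.png

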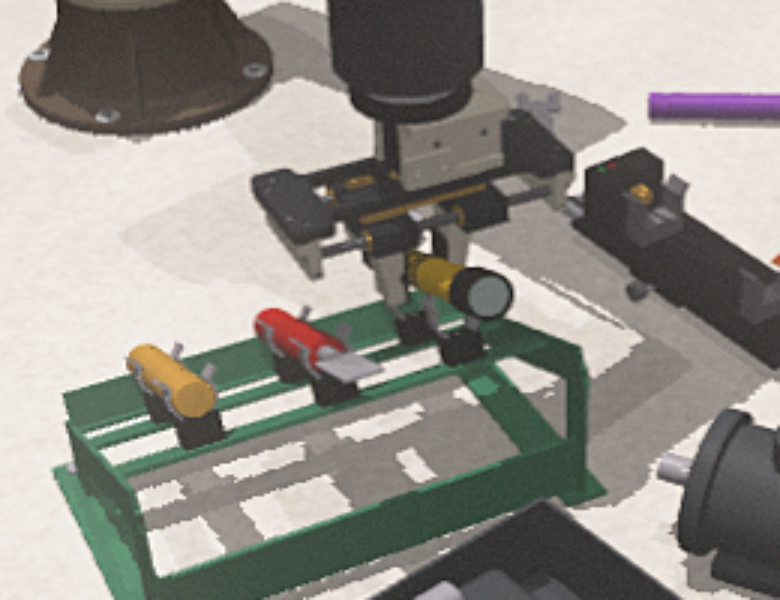

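The torch is out: both its clips are empty and it is still held at its bands, while the scraper and drift are still clipped. Next I lift and carry it to the dock.

>>> {"method": "apply_moves", "body": {
  "deltas": "0 0.5 -1.2 0; 0 0.5 -2.5 0; 0 0 -3 0; 0 0 -2 0; 0 0 -0.5 0; 0 0 0 0"
}}

```text
t: 8.55
eef_pos: [0.5916, -0.0757, 0.2233]
ee_rot: [-3.141, 0.0, -1.709]
force: [0.7, -0.0, -2.3]
width: 0.0252
```

Run:
```python
from h import *
plan([.5895,.1935,.21],-1.5666,8)
```

```text
-3.33 0.49 0.17 -0.018; -3.34 0.43 0.16 -0.018; -3.34 0.37 0.17 -0.018; -3.35 0.3 0.16 -0.018; -3.36 0.25 0.17 -0.018; -3.36 0.19 0.17 -0.018; -3.36 0.12 0.16 -0.018; -3.37 0.07 0.17 -0.018
```

>>> {"method": "apply_moves", "body": {
  "deltas": "-3.3 0.5 0.16 -0.018; -3.35 0.43 0.16 -0.018; -3.35 0.37 0.16 -0.018; -3.35 0.3 0.16 -0.018; -3.35 0.25 0.16 -0.018; -3.35 0.2 0.16 -0.018; -3.35 0.12 0.16 -0.018; -3.4 0.07 0.16 -0.016; 0 0 0 0; 0 0 0 0"
}}

```text
t: 9.8
eef_pos: [0.589, 0.193, 0.2094]
ee_rot: [3.14, -0.001, -1.566]
force: [-0.7, -0.7, -2.2]
width: 0.0248
```

```bash
cat > look.py <<'E'
import sys
from tfit import *
k=sys.argv[1]
s=readout.get_state();print(s['t'],np.round(s['eef_pos'],4),np.round(s['ee_rot'],4),np.round(s['force'],1),np.round(s['moment'],2),round(s['width'],4))
f=viewer.grab_frame('wrist'); np.save(f'w{k}.npy',f,allow_pickle=True); cv2.imwrite(f'pics/w{k}.png',f['image'][...,::-1])
g=viewer.grab_frame('scene'); np.save(f's{k}.npy',g,allow_pickle=True); cv2.imwrite(f'pics/s{k}.png',cv2.resize(g['image'][150:330,290:490],(660,594))[...,::-1])
E
python3 look.py 5
```

```text
9.8 [0.589  0.193  0.2094] [ 3.1399e+00 -1.1000e-03 -1.5664e+00] [-0.7 -0.7 -2.2] [-0.08  0.02 -0.  ] 0.0248
```

View pics/w5.png

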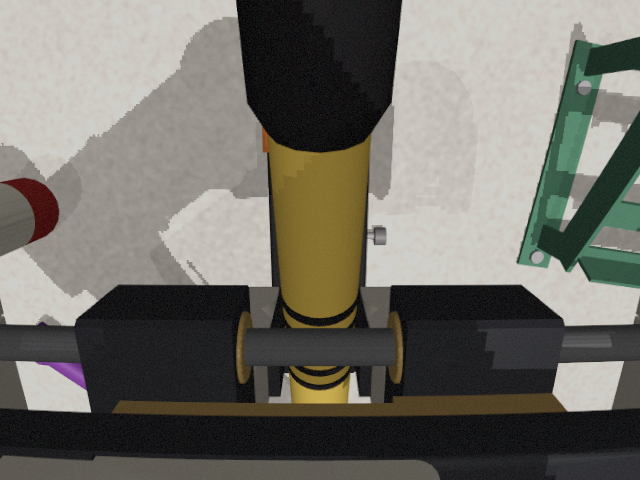

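View pics/s5.png

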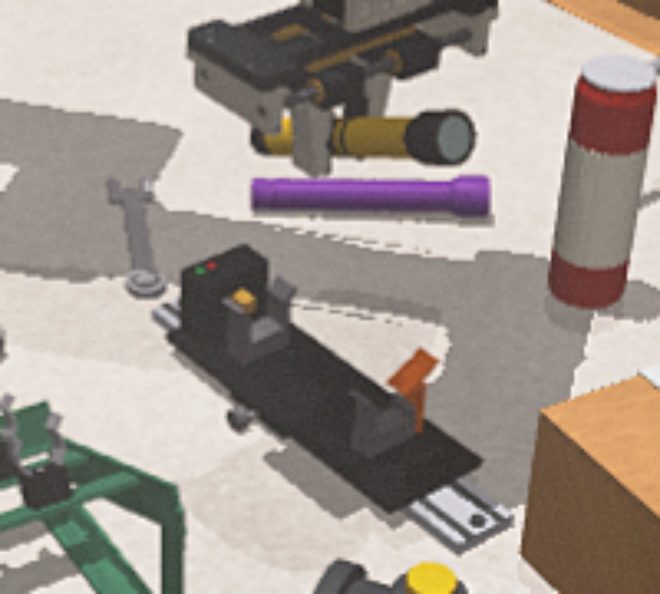

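The torch is still held about 25° head up and lines up with the dock. Now I lower it so the tail goes into the rear saddle.

>>> {"method": "apply_moves", "body": {
  "deltas": "-0.05 -0.1 2.5 0; 0 0 3.5 0; 0 0 3 0; 0 0 2 0; 0 0 1.2 0; 0 0 0.6 0; 0 0 0 0; 0 0 0 0"
}}

```text
t: 10.9
eef_pos: [0.591, 0.1941, 0.0833]
ee_rot: [-3.14, 0.001, -1.567]
force: [0.4, 0.7, -2.0]
width: 0.0251
```

```bash
python3 look.py 6
```

```text
10.9 [0.591  0.1941 0.0833] [-3.1404e+00  7.0000e-04 -1.5665e+00] [ 0.4  0.7 -2. ] [-0.09  0.02  0.01] 0.0251
```

View pics/s6.png

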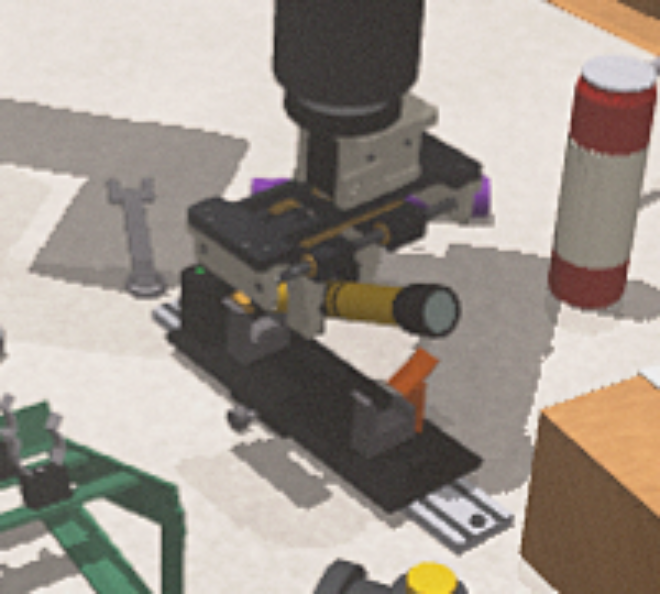

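View pics/w6.png

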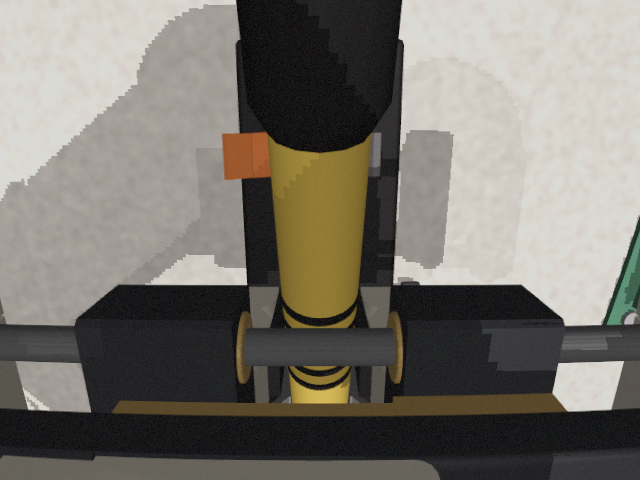

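>>> {"method": "apply_moves", "body": {
  "deltas": "0 0 0.7 0; 0 0 0.6 0; 0 0 0.3 0; 0 0 0 0; 0 0 0 0",
  "squeeze": 30
}}

```text
t: 11.62
eef_pos: [0.5906, 0.1939, 0.0665]
ee_rot: [-3.141, -0.0, -1.567]
force: [-0.4, -0.3, -2.1]
width: 0.0253
```

>>> {"method": "apply_moves", "body": {
  "deltas": "0 0 0.25 0; 0 0 0.25 0; 0 0 0.2 0; 0 0 0 0"
}}

```text
t: 12.12
eef_pos: [0.591, 0.194, 0.0598]
ee_rot: [-3.141, 0.0, -1.566]
force: [0.3, -1.0, 1.4]
width: 0.0251
```

The tail is on the saddle floor: force z rose by about 3.5 N at the height I expected. I keep lowering so the torch pivots to about 15°.

>>> {"method": "apply_moves", "body": {
  "deltas": "0 0 0.2 0; 0 0 0.2 0; 0 0 0.2 0; 0 0 0 0"
}}

```text
t: 12.62
eef_pos: [0.5905, 0.194, 0.0533]
ee_rot: [3.142, 0.0, -1.567]
force: [2.3, 0.6, 3.2]
width: 0.0255
```

>>> {"method": "apply_moves", "body": {
  "deltas": "0 0 0.2 0; 0 0 0.2 0; 0 0 0.1 0; 0 0 0 0"
}}

```text
t: 13.12
eef_pos: [0.5902, 0.1937, 0.0482]
ee_rot: [3.141, -0.0, -1.567]
force: [2.8, 0.6, 1.7]
width: 0.0255
```

```bash
python3 look.py 7
```

```text
13.125 [0.5902 0.1937 0.0482] [ 3.1409e+00 -4.0000e-04 -1.5667e+00] [2.8 0.6 1.7] [ 0.06 -0.58 -0.05] 0.0255
```

View pics/s7.png

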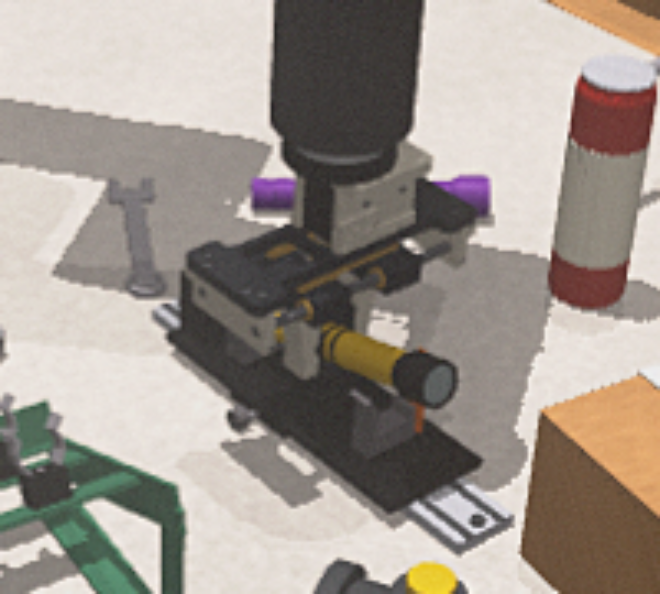

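View pics/w7.png

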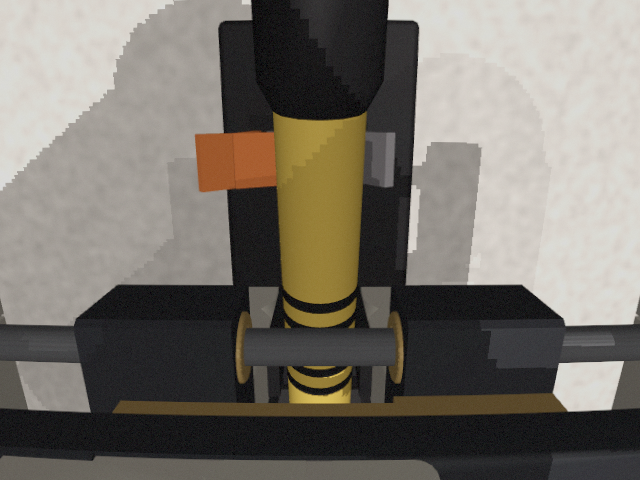

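```bash
cat > tilt.py <<'E'
import sys
from tfit import *
k=sys.argv[1]; 
f=viewer.grab_frame('wrist'); r=[d for d in viewer.silhouettes('wrist','torch') if d['extent'][3]>120 and 200<d['extent'][0]<320]
print([ (round(d['conf'],2),d['extent']) for d in r])
if r:
    s=readout.get_state(); m=r[0]['region'].astype(float); m[283:]=0; tz=s['eef_pos'][2]+.0188
    def cost(v):
        q=sil(f,[v[0],v[1],v[2],v[4]],v[3]); q[283:]=0; return np.abs(q-m).sum()/m.sum()
    v0=np.array([s['eef_pos'][0],s['eef_pos'][1],tz,.28,0.]); sx=np.vstack([v0]+[v0+d for d in np.diag([.006,.003,.006,.12,.03])])
    b=minimize(cost,v0,method='Nelder-Mead',options=dict(initial_simplex=sx,xatol=1e-5,fatol=1e-5,maxiter=800)); v=b.x
    print('origin',np.round(v[:3],4),'tilt',np.degrees(v[3]),'yaw',v[4],'cost',b.fun,'vs tcp',v[:3]-s['eef_pos'])
    c=.5841; print('X origin',v[0]-c,'tail X',v[0]-.08*np.cos(v[3])-c,'tail z',v[2]-.08*np.sin(v[3]),'lens X',v[0]+.112*np.cos(v[3])-c)
E
python3 tilt.py 7
```

```text
[(0.66, [251.1, 0.0, 136.5, 404.7])]
origin [0.5883 0.1927 0.0687] tilt 12.288724853726945 yaw 0.007872897147304731 cost 0.013675807815740388 vs tcp [-0.00194282 -0.00097661  0.02041408]
X origin 0.004168449876310265 tail X -0.0739985483181731 tail z 0.05169231181653435 lens X 0.11360224734858704
```

Tilt is about 13°, and the tail is at or just in front of the contact. Now I push back in small steps while watching Fx.

>>> {"method": "apply_moves", "body": {
  "deltas": "0 0.1 0 0; 0 0.1 0 0; 0 0 0 0"
}}

```text
t: 13.7
eef_pos: [0.5882, 0.1938, 0.0484]
ee_rot: [3.141, -0.0, -1.567]
force: [2.2, 0.8, 2.0]
width: 0.025
```

>>> {"method": "apply_moves", "body": {
  "deltas": "0 0.1 0 0; 0 0.1 0 0; 0 0 0 0"
}}

```text
t: 14.08
eef_pos: [0.5863, 0.1938, 0.0484]
ee_rot: [3.141, -0.0, -1.567]
force: [1.6, 0.2, 1.1]
width: 0.0252
```

>>> {"method": "apply_moves", "body": {
  "deltas": "0 0.1 0 0; 0 0.1 0 0; 0 0 0 0"
}}

```text
t: 14.45
eef_pos: [0.5853, 0.1941, 0.0489]
ee_rot: [-3.14, 0.0, -1.566]
force: [4.3, -1.0, 1.6]
width: 0.0255
```

>>> {"method": "apply_moves", "body": {
  "deltas": "0 0.1 0 0; 0 0.1 0 0; 0 0 0 0"
}}

```text
t: 14.82
eef_pos: [0.5835, 0.1941, 0.049]
ee_rot: [-3.14, 0.001, -1.566]
force: [5.3, -0.6, 1.7]
width: 0.0255
```

>>> {"method": "apply_moves", "body": {
  "deltas": "0 0.1 0 0; 0 0.1 0 0; 0 0.05 0 0; 0 0 0 0; 0 0 0 0"
}}

```text
t: 15.45
eef_pos: [0.5804, 0.194, 0.0486]
ee_rot: [-3.141, 0.0, -1.566]
force: [4.5, -0.2, 0.0]
width: 0.0252
```

```bash
python3 tilt.py 8; python3 look.py 8
```

```text
[(0.58, [250.6, 0.0, 138.3, 402.9])]
origin [0.5795 0.193  0.0661] tilt 14.006673260940536 yaw 0.008464865516551012 cost 0.013448265195648812 vs tcp [-0.00070327 -0.0009672   0.01754611]
X origin -0.004580172934374072 tail X -0.08220157637124581 tail z 0.04670564659505437 lens X 0.10408979187724643
15.55 [0.5802 0.194  0.0485] [-3.1412e+00  2.0000e-04 -1.5665e+00] [ 5.3 -0.5  2. ] [-0.11 -1.48 -0.03] 0.0252
```

View pics/w8.png

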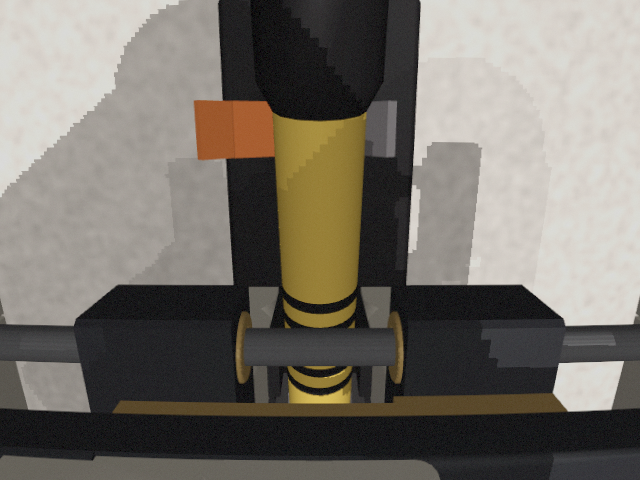

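View pics/s8.png

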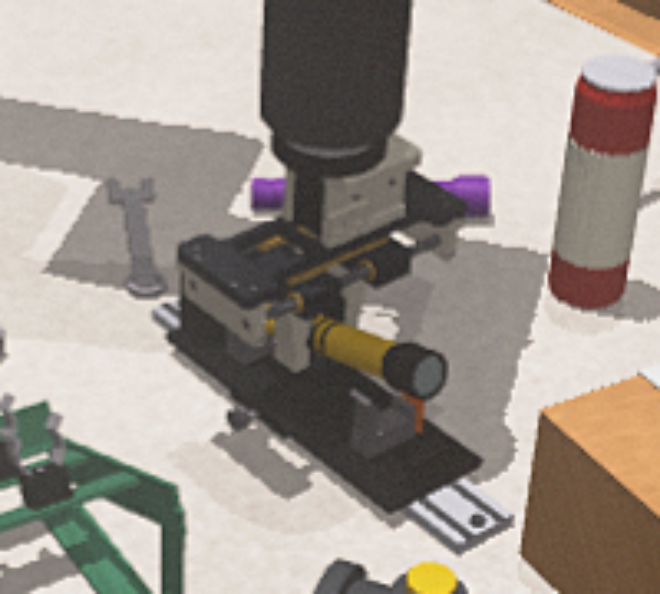

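The tail is about 5.5 mm into the contact and well short of its stop. The tilt is about 14° and the torch has not slipped in the grip. Next I press the head down.

>>> {"method": "apply_moves", "body": {
  "deltas": "0 0 0.2 0; 0 0 0.2 0; 0 0 0.2 0; 0 0 0 0"
}}

```text
t: 16.15
eef_pos: [0.5801, 0.1939, 0.0423]
ee_rot: [-3.142, 0.0, -1.567]
force: [5.4, -0.4, 2.5]
width: 0.0249
```

>>> {"method": "apply_moves", "body": {
  "deltas": "0 0 0.2 0; 0 0 0.2 0; 0 0 0 0"
}}

```text
t: 16.52
eef_pos: [0.5808, 0.1935, 0.0398]
ee_rot: [-3.14, -0.0, -1.566]
force: [3.3, -4.0, 10.9]
width: 0.0253
```

>>> {"method": "apply_moves", "body": {
  "deltas": "0 0 0.2 0; 0 0 0.2 0; 0 0 0 0"
}}

```text
t: 16.9
eef_pos: [0.5815, 0.1925, 0.0366]
ee_rot: [-3.139, -0.001, -1.566]
force: [7.0, -9.7, 13.3]
width: 0.0253
```

>>> {"method": "apply_moves", "body": {
  "deltas": "0 0 0.2 0; 0 0 0.2 0; 0 0 0 0"
}}

```text
t: 17.27
eef_pos: [0.5817, 0.1934, 0.0315]
ee_rot: [-3.139, 0.0, -1.566]
force: [9.0, -5.8, 4.9]
width: 0.025
```

>>> {"method": "apply_moves", "body": {
  "deltas": "0 0 0.2 0; 0 0 0.1 0; 0 0 0 0"
}}

```text
t: 17.65
eef_pos: [0.5815, 0.194, 0.0285]
ee_rot: [-3.139, 0.001, -1.566]
force: [6.7, -1.8, 6.2]
width: 0.0251
```

```bash
python3 look.py 9
```

```text
17.65 [0.5815 0.194  0.0285] [-3.139e+00  5.000e-04 -1.566e+00] [ 6.7 -1.8  6.2] [-0.97 -2.43  0.02] 0.0251
```

View pics/w9.png

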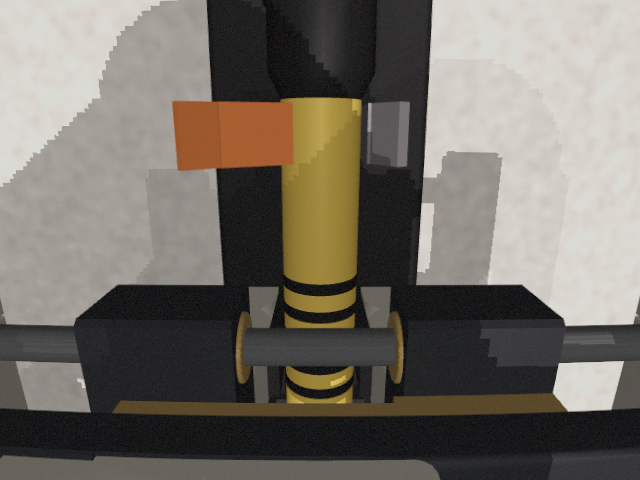

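View pics/s9.png

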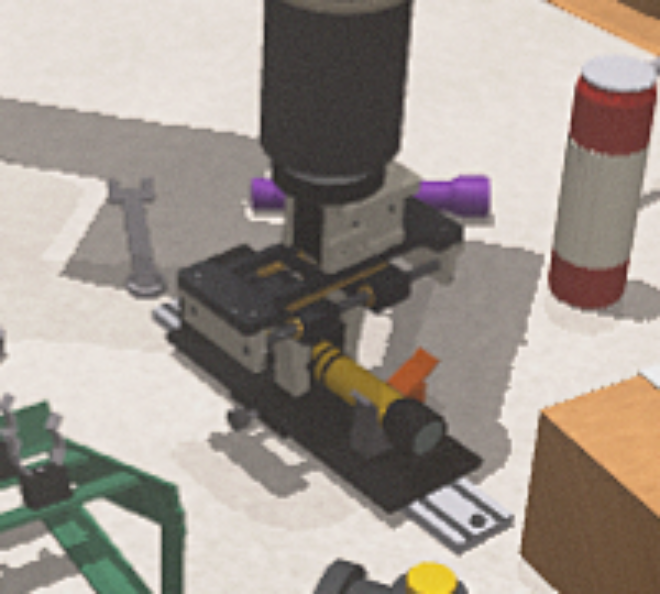

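The orange latch now lies over the yellow body at wrist (293,132). The torch is level at home height, since TCP 28.5 mm puts its axis at about 47 mm. I'll ease it forward to the lip before letting go.

>>> {"method": "apply_moves", "body": {
  "deltas": "0 -0.1 -0.03 0; 0 -0.1 0 0; 0 -0.06 0 0; 0 0 0 0"
}}

```text
t: 18.25
eef_pos: [0.5816, 0.1939, 0.0285]
ee_rot: [3.14, -0.0, -1.566]
force: [-1.8, -0.4, 12.0]
width: 0.0255
```

```bash
python3 tilt.py 9
```

```text
[(0.91, [264.1, 0.0, 112.4, 402.8])]
origin [0.5808 0.1932 0.0457] tilt 0.46833058089678775 yaw -0.0011744457021428695 cost 0.047559081086949964 vs tcp [-0.00083155 -0.00073836  0.01720747]
X origin -0.003310671411544952 tail X -0.0833079989138289 tail z 0.04500635419832116 lens X 0.10868558709165266
```

>>> {"method": "apply_moves", "body": {
  "deltas": "0 0 -0.08 0; 0 0 0 0; 0 0 0 0"
}}

```text
t: 18.73
eef_pos: [0.5816, 0.1938, 0.0285]
ee_rot: [3.14, -0.0, -1.567]
force: [-2.1, 1.4, 6.8]
width: 0.025
```

>>> {"method": "apply_moves", "body": {
  "deltas": "0 0 -0.07 0; 0 0 0 0; 0 0 0 0"
}}

```text
t: 19.1
eef_pos: [0.5825, 0.1937, 0.0289]
ee_rot: [3.141, -0.0, -1.567]
force: [1.8, 0.6, 0.3]
width: 0.0252
```

>>> {"method": "apply_moves", "body": {
  "deltas": "0 -0.05 0 0; 0 0 0 0; 0 0 0 0",
  "squeeze": 8
}}

```text
t: 19.48
eef_pos: [0.583, 0.1938, 0.029]
ee_rot: [3.141, -0.0, -1.567]
force: [2.8, 0.8, -2.7]
width: 0.0252
```

>>> {"method": "apply_moves", "body": {
  "deltas": "0 0 0 0; 0 0 0 0; 0 0 0 0",
  "gripper": -0.1
}}

```text
t: 19.85
eef_pos: [0.5829, 0.1937, 0.0294]
ee_rot: [3.141, -0.0, -1.567]
force: [-0.2, -0.7, 0.0]
width: 0.0471
```

```bash
python3 look.py 10; python3 tilt.py 10
```

```text
19.85 [0.5829 0.1937 0.0294] [ 3.1414e+00 -1.0000e-04 -1.5666e+00] [-0.2 -0.7  0. ] [-0.08  0.02 -0.05] 0.0471
[(0.55, [267.3, 0.0, 109.4, 401.5])]
origin [0.5835 0.193  0.0513] tilt -2.861294819355766 yaw -0.0008093437798222614 cost 0.04061821722985852 vs tcp [ 0.00040204 -0.0008388   0.02193697]
X origin -0.0006267155173794725 tail X -0.08052698003689773 tail z 0.0552591309692068 lens X 0.11123365480994618
```

View pics/w10.png

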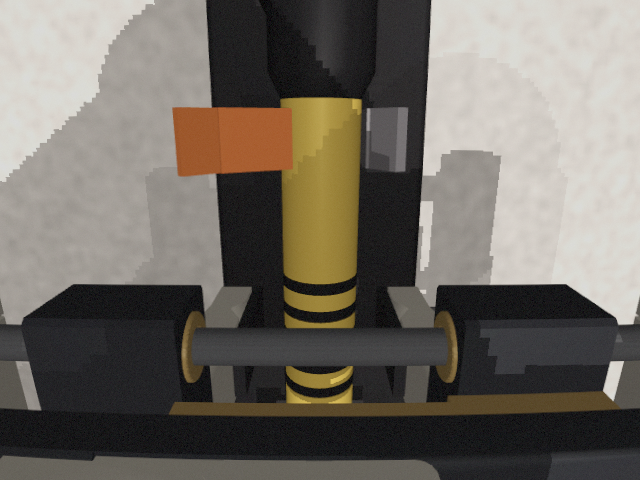

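Released. Now I lift straight up and inspect.

>>> {"method": "apply_moves", "body": {
  "deltas": "0 0 -1 0; 0 0 -2.5 0; 0 0 -4 0; 0 0 -5 0; 0 1 -5 0; 0 1.5 -4 0; 0 1.5 -2 0; 0 0 0 0; 0 0 0 0"
}}

```text
t: 21.18
eef_pos: [0.5425, 0.1935, 0.2632]
ee_rot: [3.14, -0.001, -1.566]
force: [-0.4, -0.1, -0.1]
width: 0.048
```

```bash
python3 look.py 11
python3 - <<'E'
from h import *
f=np.load('w11.npy',allow_pickle=True).item()['image']; print(f.shape)
g=np.clip((f/255.)**.6*255,0,255).astype(np.uint8)
cv2.imwrite('pics/w11c.png',cv2.resize(g[40:330,220:420],(414,600),interpolation=cv2.INTER_CUBIC)[...,::-1])
E
```

```text
21.175 [0.5425 0.1935 0.2632] [ 3.1401e+00 -6.0000e-04 -1.5665e+00] [-0.4 -0.1 -0.1] [-0.02 -0.01  0.02] 0.048
(480, 640, 3)
```

View pics/w11.png

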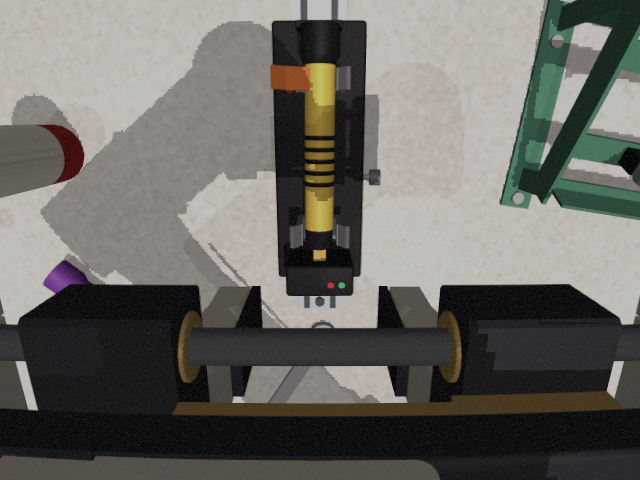

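View pics/s11.png

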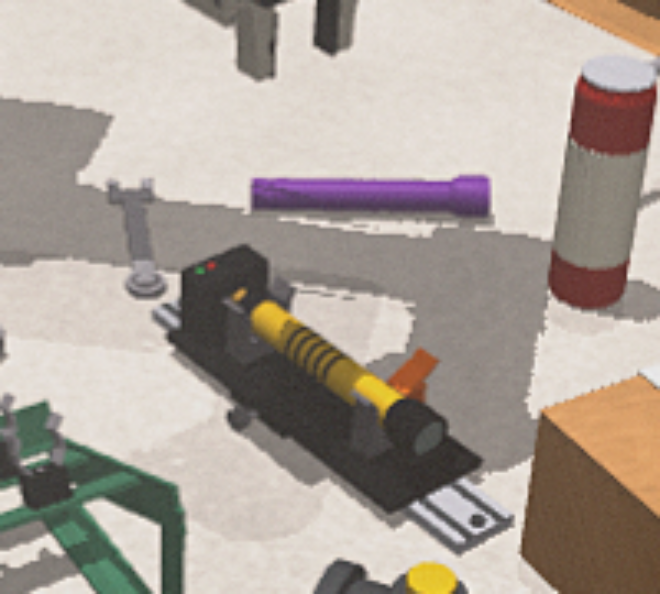

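View pics/w11c.png

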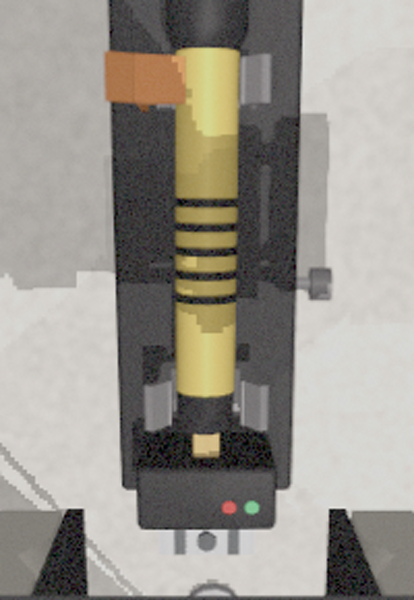

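Run:
```python
from tfit import *
def get(cam,ok):
    for _ in range(5):
        f=viewer.grab_frame(cam); r=[d for d in viewer.silhouettes(cam,'torch') if ok(d['extent'])]
        if r: return (f,r[0]['region'].astype(float),r[0]['region'].sum())
ow=get('wrist',lambda e:e[3]>120 and 200<e[0]<400); os=get('scene',lambda e:e[0]>330 and e[1]>225)
for o in (ow,os):
    if o is None: print('none'); continue
    m=o[1].copy()
    for z in (.048,.053):
        p,c=fit([(o[0],m,o[2])],[.584,.1935,z,.004],0.); print(z,p,c)
    b=min((fit([(o[0],m,o[2])],[.584,.1935,.048,.004],t)[1],np.degrees(t)) for t in np.radians([-2,-1,0,1,2,3,4])); print('best tilt',b)
# latch and dock features at home model
f=ow[0]; im=f['image'].copy()
from math import cos,sin
W=lambda X,y,z:np.array([[.5841+X-.0042*y,.1935+.0042*X+y,z]])
for q in [(.077,.0095,.0585),(.059,.0095,.0585),(.077,.038,.076),(.059,.038,.076),(.112,0,.048),(.112,.017,.048),(.112,0,.065),(-.080,0,.061),(-.077,0,.054),(-.08,0,.054)]:
    u=proj(f,W(*q))[0]; print(q,np.round(u,1)); cv2.circle(im,(int(round(u[0])),int(round(u[1]))),1,(0,0,255),-1)
g=np.clip((im/255.)**.6*255,0,255).astype(np.uint8)
cv2.imwrite('pics/w12.png',cv2.resize(g[10:110,250:390],(784,560),interpolation=cv2.INTER_CUBIC)[...,::-1])
cv2.imwrite('pics/w12b.png',cv2.resize(g[210:310,250:390],(784,560),interpolation=cv2.INTER_CUBIC)[...,::-1])
```

```text
0.048 [ 0.58367689  0.19312707  0.048      -0.00258939] 0.05253139711883602
0.053 [ 5.82786096e-01  1.93094388e-01  5.30000000e-02 -3.59564492e-04] 0.07272439726286596
best tilt (np.float64(0.0504652732474237), np.float64(-2.0))
0.048 [5.87778367e-01 1.91482346e-01 4.80000000e-02 4.40232129e-04] 0.19842938442804245
0.053 [ 0.59330057  0.18670971  0.053      -0.00176187] 0.20728149307885382
best tilt (np.float64(0.18305126866969856), np.float64(2.0))
(0.077, 0.0095, 0.0585) [306.7  66.8]
(0.059, 0.0095, 0.0585) [306.9  89.7]
(0.077, 0.038, 0.076) [269.5  64.1]
(0.059, 0.038, 0.076) [270.1  88.1]
(0.112, 0, 0.048) [318.3  24. ]
(0.112, 0.017, 0.048) [297.7  24. ]
(0.112, 0, 0.065) [318.2  19. ]
(-0.08, 0, 0.061) [318.6 250.9]
(-0.077, 0, 0.054) [318.6 245.5]
(-0.08, 0, 0.054) [318.6 248.6]
```

View pics/w12.png

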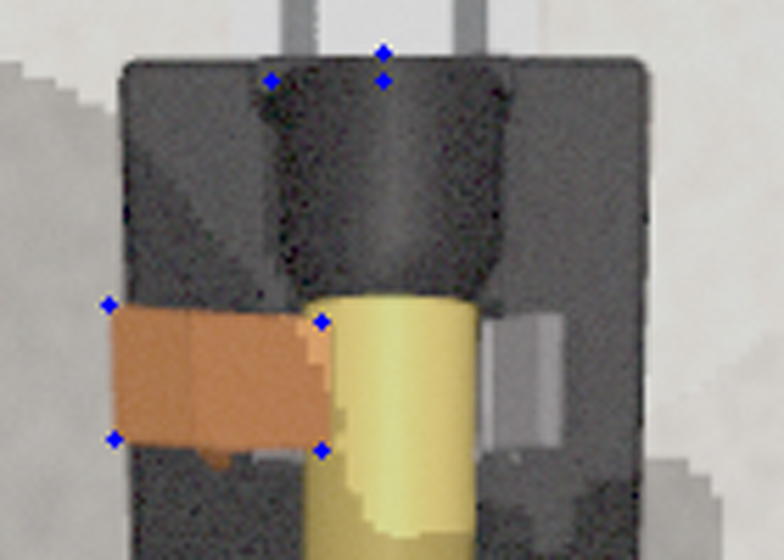

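View pics/w12b.png

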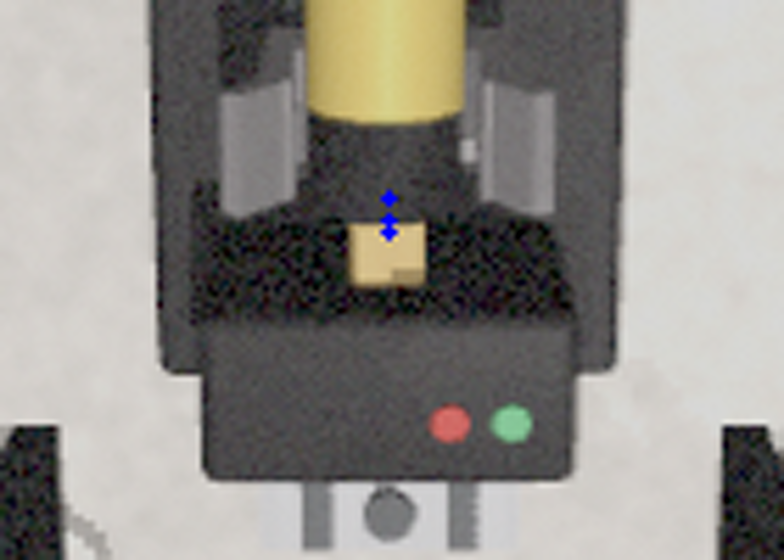

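Run:
```python
from h import *
f=viewer.grab_frame('scene'); cv2.imwrite('pics/s13.png',f['image'][...,::-1])
```

```text
(no output)
```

View pics/s13.png

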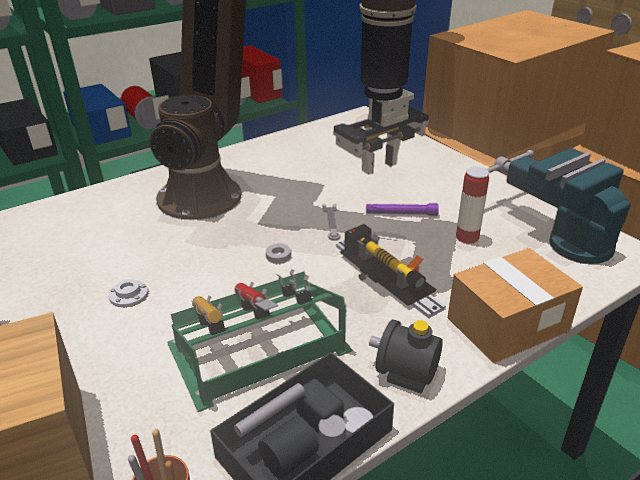

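The torch is in the dock at (390,258) with the orange latch over it. The scraper and drift are still in their clips, and everything else is where it was at the start.

```bash
python3 -c "
from station import job
print(job.job_done())"
```

```text
the job is handed in; nothing more can be done
None
```

The torch is on charge in the dock, latched and let go. I handed the job in at about 22 s of the 51 s allowed.

**What I did**
- I gripped the torch at its bands and pulled it along the bed's z axis until it snapped free of the clips.
- I set its tail on the rear saddle with the head up about 14° and pushed the contact in about 5.5 mm. The contact's full travel is 10 mm.
- I pressed the head down until the latch snapped over. The highest vertical force I read was about 13 N.
- I eased the torch forward, opened the fingers and lifted clear.

**Last checks**
- **Position:** in the wrist picture the torch lies level, with its origin 0.4 mm from the dock's middle as I measured it. The tail is against the brass contact.
- **Latch:** its nose is in the same place as when I first saw it shut.
- **Robot:** it touches nothing, and the force reads zero within noise.
- **Other things:** the scraper and drift are still in their clips, and everything else looks unmoved.

**Less certain**
- **Scene camera:** its fit of the torch was poor and about 4 mm off along the rail. I relied on the wrist fit because it matched the outline well.
- **Force along the rail:** it read 9 N for a moment as the latch snapped, above the contact's 6 N. I put the rest down to friction, because my position estimate kept the contact at about 5 to 6.5 mm.
- **Easing forward:** the torch stuck in its saddle until I took off the downward force, then slid home.

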